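Hold the tea strainer over the mug for pouring

TASK

I am about to pour the tea: take the lid off the mug by its knob and set it down gently, flat and knob up, on the bare table. Then lift the strainer by its handle out of its drip bowl, carry it clear over the other tea things, and finish holding it over the mug, level, centred and about a finger's breadth above the open mouth, touching nothing - keep it gripped there and do not put it down or let go. Leave the mug, the drip bowl and everything else where they stand.

Things in the scene. Friction and masses are not known exactly. Their poses are not given: they have to be found in the camera images.
- mug: Straight-sided white ceramic mug, 92 mm across, 90 mm tall, wall 4 mm (mouth 84 mm inside), with an ear handle on one side reaching 79 mm from the axis, all below the rim. It is the only mug, taller than the cups, and starts covered by its lid. Loose, about 0.34 kg. Origin: centre of its underside; z up; the ear is on its +y side.
- mug_mouth (a point): Centre of the mug's mouth, in the plane of its rim, 90 mm above the mug's underside; axes as the mug's.
- mug_lid: Loose white ceramic lid lying on the mug: plug 74 mm across and 6 mm deep inside the mouth, disc 96 mm across, and a round knob in the middle. 38 mm tall overall, about 0.11 kg. Origin: centre of the plug's underside (6 mm below the mug's rim when seated; on the table it stands on this face); z points up through the knob.
- lid_knob (a point): Middle of the lid's knob, 30 mm above the lid's origin, on its axis. The knob is 26 mm across from 27 to 34 mm above the lid's origin, its neck 18 mm; the disc's top is 10 mm (edge) to 18 mm (at the neck) above the origin. Fixed equipment (tray, books, kettle...) stands only beyond 0.48 m to either side or 0.75 m ahead of the robot.
- strainer: Hand-held steel tea strainer, 75 g: pierced basket 62 mm across, 22 mm deep, flat brim 80 mm across at its top (22 to 25.5 mm above the origin). Level wooden handle along its -x, 14 mm wide, 11 mm thick, from 62 to 140 mm from the basket's axis. Balances 8 mm from that axis. Starts brim on the drip bowl's rim, origin 20 mm above the table. Origin: centre of the basket's underside; z up.
- strainer_grip (a point): Point in the handle's wood, at mid-height, 76 mm from the basket's axis, 24 mm above the strainer's origin: the place to pinch it, across the handle (along the strainer's y), at the end of the wood nearest the balance point. Axes as the strainer's.
- drip_bowl: Small loose round steel bowl, 74 mm across at the rim, 42 mm tall, about 0.16 kg, in which the strainer rests. Origin: centre of its underside.
- teapot: White ceramic teapot, body 136 mm across, 146 mm tall to its lid's knob; spout reaching 124 mm from the axis along its +y, handle 112 mm along -y. Loose, about 0.95 kg. Origin: centre of its underside.
- milk_jug: Open white ceramic milk jug, 74 mm across, 95 mm tall, ear reaching 67 mm along its +y. Loose. Origin: centre of its underside.
- sugar_bowl: White ceramic sugar bowl with its own knobbed lid on, round-bellied, 104 mm across, 94 mm tall, two ears reaching 71 mm along its +y and -y. Not the mug: lower and wider, and to be left alone. Loose. Origin: centre of its underside.
- candle: Candle in an amber glass jar, 76 mm across, 85 mm tall. Loose. Origin: centre of its underside.
- cup_left: White tea cup on its saucer, one piece with it, saucer 140 mm across, 60 mm tall, at the robot's left (+y) side of the table. Loose. Origin: centre of the saucer's underside.
- cup_right: Same cup and saucer at the robot's right (-y) side. Origin: centre of the saucer's underside.
- remote: Black remote control lying flat, 46 x 175 x 18 mm, long along its y. Loose. Origin: centre of its underside.
Things that resemble listed ones, but are neither listed nor needed, are in the scene too. Leave any blue look-alike of the mug alone.

How it is judged:
By the outcome, as a careful person would: the job done as asked, in the order asked, and still so for the second after the job is handed in, while the arm keeps its last pose, push and grip.
It also fails if it takes over 70 s, if anything falls off the work surface, if the arm or the gripper's body presses on something with over 40 N, if the wrist force passes 120 N, or if a joint passes its speed limit or range.

ROBOT

A 7-joint arm with a two-finger parallel gripper is mounted at the origin on the work surface. World frame = base frame: x ahead of the robot, y to its left, z up, the work surface at z = 0. Lengths are in m, angles in rad, forces in N, time in s.
With the tool pointing down it reaches from about 0.35 to 0.9 m from the base axis. Payload 8.1 kg.
Tool frame: the origin (TCP) lies midway between the tips of the shut fingers; the grasp point (between the pads) lies 19 mm behind it; z points along the fingers, x is the direction in which the jaws open and shut, and the axes are right-handed (so a half turn about z gives the same grasp; the last joint's range is limited). The gripper opens to 92 mm and grips with 3 to 60 N. Pads are 19 mm wide; open, the fingers measure 130 mm over their backs; the gripper's body (75 mm by 190 mm) begins 47 mm behind the grasp point.
Start: joints at [1.169, 0.434, 0.025, 1.573, -0.012, 1.134, -0.075], TCP at [0.184, -0.597, 0.227] pointing down, gripper open.
Joint ranges: [-2.62, 2.62], [-0.44, 2.09], [-1.27, 1.32], [0.08, 2.57], [-1.32, 4.46], [0.12, 2], [-2.74, 2.74]. Speed limits (rad/s): [2.22, 2.22, 3.01, 3.01, 3.14, 3.14, 3.14].

INTERFACE

Orientations are given as a rotation vector (axis times angle).
In Python, from cell import arm gives the robot as it stands.
- The arm moves only by the tool jog_arm, never from a script. Its argument "commands" is a list of rows, each an object with "translation": the shift along the tool's x, y, z in mm, a list of three; "turn": the turn, a rotation vector about the tool's x, y, z in rad, a list of three. A call has 1 to 12 rows; each row is the pose to reach, as a shift and turn from the pose commanded when the call began, along the tool's axes at that moment; what a row does not reach only later rows make up. A row lasts 1/12 s, in which the tool goes at most 41.7 mm and 7.16 degrees, less where a joint would pass 70% of its speed; a pose out of reach is approached as far as the arm can. A call with a gripper value outside its range is refused whole. "claw" is the closure, from -1 (fully open) to 1 (shut), so that 0 is half open, set as the call begins (left out, the last holds). The fingers move at their own pace and stop on an object; "grip_force" is the grip in N (left out, the last holds). Time passes only in rows, so rows that repeat a pose let the fingers close. It gives the time, the measured TCP pose, the force and the opening at its end, in the units of the state.
- arm.observe(): the state, without advancing time (a new reading comes with each control period).
- arm.get_image(name): name is "scene" or "side" or "wrist"; returns the picture (384x512x3 uint8, blue, green, red); there is no depth.
- arm.camera_info(name): a dict with "vertical_fov" (degrees; the focal length in pixels is half the picture's height over the tangent of half this angle, whatever the lens; pixels are square), "cx", "cy" (the principal point, pixels), "eye" and "rotation" of the camera in the world. Camera axes: x right, y up, looking along -z (the intrinsics and any distortion apply to the point x, -y, -z); pixel columns grow to the right and rows downward; lengths in m; the calibration is good to about 2 mm. A picture is of the moment at which its call begins: read the wrist's pose just before it. camera_info takes no time and is no camera call; for the wrist camera it gives the pose at the moment of the call.
- arm.sign_off(): hands the job in, once; it reports no verdict.
Trained networks look in the newest picture that a camera, given by its name, has taken for a name from the list of things; names that differ only in an ending like _2 or _b are one class to them, and where a whole thing is asked for, a point or a joint stands for the part that bears it (a point fixed in the world has none). Each returns a list of dicts, best first, with "confidence" (0 to 1); they miss things now and then, are a little off and sometimes report something else, mostly with a low value. They report only what shows in the picture. A call takes as long as a camera call. They do not tell look-alikes from the thing itself.
- arm.trace(camera, query): "region" (384x512 bool, what is visible of it) and "box" ([left, top, width, height] in pixels, round what is visible of it).
- arm.landmark_of(camera, query): "at" ([column, row] in pixels: a listed point, or the origin of a listed thing).
The state is a dict: "clock": time; "joints": joint angles; "dq": joint speeds; "joint_efforts": joint torques, N m; "position": TCP position; "ee_rot": TCP orientation; "force": force on the tool from outside, world axes, zero at the start; "ft_torque": the same for the moment, N m; "width": opening from 0.0 (shut) to 1.0 (fully open).
Only numpy, scipy, OpenCV 4.12 (cv2) and the standard library are available. Lean on these libraries where they do the work, as an engineer would, in place of code of your own. Each camera call takes 0.05 s, during which the arm holds its last target. There are 200 camera calls.

## Working session

There is one attempt and no reset: what is moved stays moved. The work goes in short steps, Python scripts to look and compute and a tool call to move; the robot and the scene stay as the last step left them, time stands still between calls to the robot, and variables do not carry over. Pictures are saved under pics/ and viewed, about 8 in all and at most 12, crops included, and the job is handed in when it is done.

Besides the shell and the picture viewer there is one more tool, called after "Request:" by a JSON object that holds its "method" and its "body". jog_arm: Moves the arm, as the interface text tells. Its arguments: {"type":"object","properties":{"commands":{"type":"array","items":{"type":"object","properties":{"translation":{"type":"array","items":{"type":"number"}},"turn":{"type":"array","items":{"type":"number"}}}}},"claw":{"type":"number"},"grip_force":{"type":"number"}},"required":["commands"]}

```bash
ls; mkdir -p pics; cat > h.py <<'E'
import numpy as np, cv2
from scipy.spatial.transform import Rotation as R
from cell import arm
def K(n):
    c=arm.camera_info(n); f=192/np.tan(np.radians(c['vertical_fov'])/2); return c,f
def ray(c,f,p):
    d=np.array([(p[0]-c['cx'])/f,-(p[1]-c['cy'])/f,-1.]); 
    return np.array(c['eye']),mat(c)@d
def mat(c):
    r=np.array(c['rotation'],float); return r if r.shape==(3,3) else R.from_rotvec(r).as_matrix()
def atz(c,f,p,z):
    e,d=ray(c,f,p); return e+d*(z-e[2])/d[2]
def proj(c,f,X):
    q=mat(c).T@(np.array(X)-np.array(c['eye'])); return np.array([c['cx']+f*q[0]/-q[2], c['cy']-f*q[1]/-q[2]])
E
python3 - <<'E'
from h import *
for n in('scene','side','wrist'):
    c,f=K(n); print(n,c)
    cv2.imwrite(f'pics/{n}0.png',arm.get_image(n))
    for q in ['mug','lid_knob','mug_mouth','strainer','strainer_grip','drip_bowl','mug_lid','teapot','milk_jug','sugar_bowl','candle','cup_left','remote']:
        try:
            print(q,[(np.round(r['at']).tolist(),round(r['confidence'],2),np.round(atz(c,f,r['at'],{'lid_knob':.114,'mug_mouth':.09,'mug_lid':.084,'strainer_grip':.044,'strainer':.02}.get(q,0)),3).tolist()) for r in arm.landmark_of(n,q)])
        except Exception as e: print(q,e)
print(arm.observe())
im=np.hstack([cv2.imread(f'pics/{n}0.png') for n in('scene','side')]); 
E
```

```text
pics
scene {'vertical_fov': 43.294734671036146, 'cx': 257.05799676378007, 'cy': 194.4572327315246, 'eye': array([ 1.51840023, -0.82070639,  1.43921591]), 'rotation': array([0.71331864, 0.33410434, 0.86171111])}
mug [([237.0, 197.0], 0.96, [0.411, -0.031, 0.0]), ([323.0, 176.0], 0.88, [0.539, 0.333, 0.0])]
lid_knob [([326.0, 157.0], 0.79, [0.539, 0.331, 0.114])]
mug_mouth [([327.0, 157.0], 0.6, [0.524, 0.354, 0.09]), ([239.0, 183.0], 0.59, [0.422, -0.029, 0.09])]
strainer [([184.0, 244.0], 0.59, [0.499, -0.341, 0.02])]
strainer_grip [([176.0, 225.0], 0.9, [0.422, -0.323, 0.044]), ([184.0, 242.0], 0.26, [0.506, -0.342, 0.044])]
drip_bowl [([183.0, 244.0], 0.54, [0.479, -0.335, 0.0])]
mug_lid [([322.0, 159.0], 0.76, [0.518, 0.33, 0.084])]
teapot [([294.0, 239.0], 0.88, [0.716, 0.009, 0.0])]
milk_jug [([261.0, 222.0], 0.77, [0.577, -0.04, 0.0])]
sugar_bowl [([358.0, 203.0], 0.83, [0.738, 0.337, 0.0])]
candle [([326.0, 161.0], 0.55, [0.474, 0.409, 0.0])]
cup_left [([360.0, 151.0], 0.79, [0.519, 0.579, 0.0])]
remote [([306.0, 140.0], 0.53, [0.315, 0.436, 0.0])]
side {'vertical_fov': 52.373
[... 1625 characters left out ...]
'clock': 2.1, 'joints': array([ 1.16943694,  0.43448961,  0.02499406,  1.57321246, -0.01158855,
        1.13397988, -0.07510271]), 'dq': array([ 4.14966020e-04, -1.19796981e-03,  5.32109355e-05, -4.98674066e-04,
        1.89737040e-04,  2.59071348e-04, -1.48880945e-03]), 'joint_efforts': array([ 2.78393045e-04, -6.67658186e+01,  9.83730890e-01, -3.14804721e+01,
       -6.06759056e-02,  3.27934907e-02,  2.83029493e-05]), 'position': array([ 0.18393753, -0.59733569,  0.22674341]), 'ee_rot': array([ 2.52719850e+00, -1.86616750e+00,  5.78248746e-05]), 'force': array([-0.29773905,  0.63198263, -1.3859593 ]), 'ft_torque': array([ 0.00516172, -0.02865971,  0.02463998]), 'width': 1.0006546561073355}
```

View pictures.

```bash
python3 - <<'E'
import cv2,numpy as np
a=cv2.imread('pics/scene0.png')[110:290,130:430]; b=cv2.imread('pics/side0.png')[120:384,130:345]
cv2.imwrite('pics/a.png',cv2.resize(a,None,fx=2.66,fy=2.66,interpolation=2)); cv2.imwrite('pics/b.png',cv2.resize(b,None,fx=2.25,fy=2.25,interpolation=2))
E
```

```text
(no output)
```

View pics/a.png

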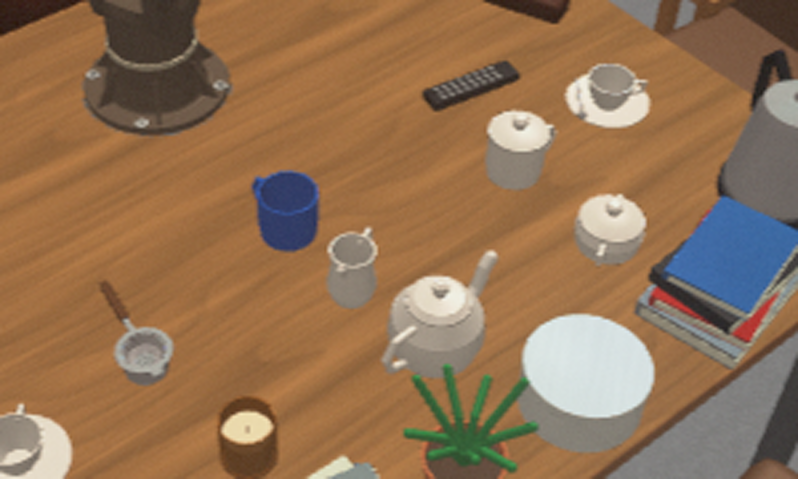

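View pics/b.png

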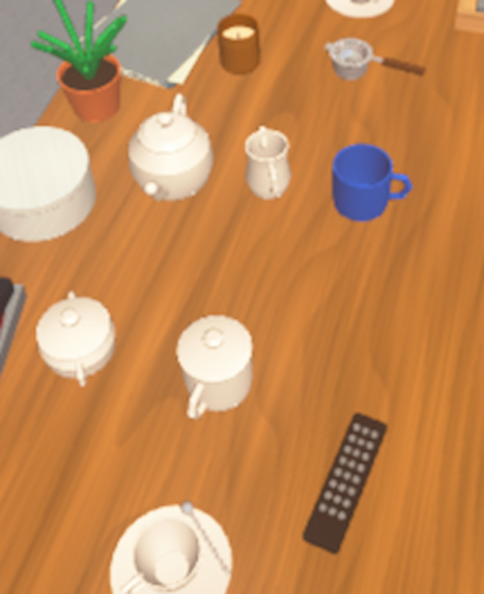

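The white lidded vessel at scene (323,165) / side (226,280), tall and straight-sided with an ear, is the mug, at about (0.538, 0.330). The lower, wider vessel at scene (358,200), with two ears, is the sugar bowl, and the open blue one at scene (237,190) is the look-alike. The strainer is at (0.505, -0.345) with its handle towards -x.

```bash
cat >> h.py <<'E'
def go(x,y,z,yaw,mod=True):
    "print tool-frame translation (mm) and turn from current pose to world pos, tool down, tool x at yaw deg"
    s=arm.observe(); M=R.from_rotvec(s['ee_rot']).as_matrix()
    a=np.radians(yaw); X=np.array([np.cos(a),np.sin(a),0]); 
    if mod and X@M[:,0]<0: X=-X
    Z=np.array([0,0,-1.]); T=np.c_[X,np.cross(Z,X),Z]
    print('T',np.round(s['clock'],1),'trans',np.round(M.T@(np.array([x,y,z])-s['position'])*1000,1),'turn',np.round(R.from_matrix(M.T@T).as_rotvec(),3),'yawnow',np.round(np.degrees(np.arctan2(M[1,0],M[0,0])),1),'pos',np.round(s['position'],4),'w',round(s['width'],3),'F',np.round(s['force'],1),'j',np.round(s['joints'],2))
E
python3 -c "
from h import *
go(.45,-.15,.3,-18.4)"
```

```text
T 2.1 trans [-349.2 -385.9  -73.3] turn [ 0.    -0.    -0.951] yawnow -72.9 pos [ 0.1839 -0.5973  0.2267] w 1.001 F [-0.3  0.6 -1.4] j [ 1.17  0.43  0.02  1.57 -0.01  1.13 -0.08]
```

Request:
{"method": "jog_arm", "body": {"commands": [{"translation":[-30,-33,-15],"turn":[0,0,-0.08]},{"translation":[-60,-66,-30],"turn":[0,0,-0.16]},{"translation":[-90,-99,-45],"turn":[0,0,-0.24]},{"translation":[-120,-132,-60],"turn":[0,0,-0.32]},{"translation":[-150,-165,-73],"turn":[0,0,-0.4]},{"translation":[-180,-198,-73],"turn":[0,0,-0.48]},{"translation":[-210,-231,-73],"turn":[0,0,-0.56]},{"translation":[-240,-264,-73],"turn":[0,0,-0.64]},{"translation":[-270,-297,-73],"turn":[0,0,-0.72]},{"translation":[-300,-330,-73],"turn":[0,0,-0.8]},{"translation":[-328,-360,-73],"turn":[0,0,-0.88]},{"translation":[-349,-386,-73],"turn":[0,0,-0.951]}], "claw": -1}}

```text
clock: 3.1
position: [0.4341, -0.1747, 0.3001]
ee_rot: [3.102, -0.496, 0.001]
force: [0.9, -1.3, 0.8]
width: 0.997
```

```bash
python3 -c "
from h import *
go(.52,.31,.26,31.5)"
```

```text
T 3.1 trans [ -69.7 -487.4   39.9] turn [ 0.001 -0.001 -0.867] yawnow -18.2 pos [ 0.4341 -0.1747  0.3001] w 0.997 F [ 0.9 -1.3  0.8] j [ 0.64  0.15 -0.42  1.8   0.07  1.21 -0.12]
```

Request:
{"method": "jog_arm", "body": {"commands": [{"translation":[-7,-38,0],"turn":[0,0,-0.075]},{"translation":[-14,-77,0],"turn":[0,0,-0.15]},{"translation":[-21,-116,0],"turn":[0,0,-0.225]},{"translation":[-28,-155,0],"turn":[0,0,-0.3]},{"translation":[-35,-194,5],"turn":[0,0,-0.375]},{"translation":[-42,-233,10],"turn":[0,0,-0.45]},{"translation":[-48,-272,15],"turn":[0,0,-0.525]},{"translation":[-55,-311,20],"turn":[0,0,-0.6]},{"translation":[-62,-350,25],"turn":[0,0,-0.675]},{"translation":[-69,-389,30],"turn":[0,0,-0.75]},{"translation":[-75,-425,35],"turn":[0,0,-0.82]},{"translation":[-79,-459,40],"turn":[0,0,-0.871]}]}}

```text
clock: 4.1
position: [0.5033, 0.2862, 0.2595]
ee_rot: [-3.021, -0.859, -0.0]
force: [1.0, -0.1, 0.3]
width: 1.001
```

Request:
{"method": "jog_arm", "body": {"commands": [{"translation":[0,0,0]},{"translation":[0,0,0]},{"translation":[0,0,0]},{"translation":[0,0,0]}]}}

```text
schema error: expected keys translation, turn
```

```bash
python3 - <<'E'
from h import *
c,f=K('wrist'); im=arm.get_image('wrist'); cv2.imwrite('pics/w1.png',im)
for q,z in [('lid_knob',.114),('mug_lid',.084),('mug_mouth',.09),('mug',0)]:
    print(q,[(np.round(r['at']).tolist(),round(r['confidence'],2),np.round(atz(c,f,r['at'],z),4).tolist()) for r in arm.landmark_of('wrist',q)])
go(.538,.33,.105,31.5)
E
```

```text
lid_knob [([308.0, 153.0], 0.91, [0.5317, 0.3341, 0.114])]
mug_lid [([304.0, 144.0], 0.97, [0.529, 0.3374, 0.084])]
mug_mouth []
mug []
T 4.4 trans [ 53.8 -21.8 154.4] turn [ 0.     0.001 -0.   ] yawnow 31.5 pos [0.5035 0.2834 0.2594] w 1.002 F [ 0.5 -0.2 -0.1] j [-0.07  0.44 -0.76  1.6   0.32  1.23 -0.34]
```

View pics/w1.png

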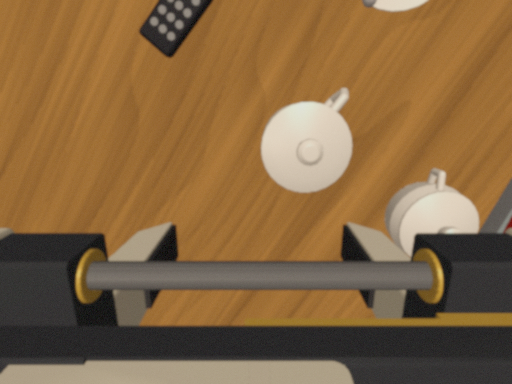

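```bash
python3 - <<'E'
from h import *
for n in ('wrist','side','scene'):
    c,f=K(n); im=arm.get_image(n)
    r=arm.landmark_of(n,'lid_knob'); print(n,[(np.round(a['at'],1),a['confidence'],np.round(atz(c,f,a['at'],.114),4)) for a in r[:2]])
    for a in arm.trace(n,'mug_lid')[:2]:
        m=a['region']; v,u=np.nonzero(m); print(a['box'],m.sum(),a['confidence'],'centroid',u.mean(),v.mean(),np.round(atz(c,f,(u.mean(),v.mean()),.095),4))
c,f=K('wrist')
print(np.round(atz(c,f,(310,151),.118),4),np.round(atz(c,f,(307,146),.094),4))
go(.535,.332,.18,31.5)
E
```

```text
wrist [(array([306.9, 150.8]), 0.62, array([0.5299, 0.3318, 0.114 ]))]
[263.2, 98.0, 92.3, 91.3] 6499 0.93 centroid 307.94291429450686 143.70010770887828 [0.5308 0.3375 0.095 ]
side [(array([223.1, 269.7]), 0.64, array([0.5351, 0.3346, 0.114 ]))]
[208.2, 263.0, 37.0, 25.1] 748 0.6 centroid 224.69786096256684 274.16711229946526 [0.5312 0.3367 0.095 ]
scene [(array([325.4, 155.3]), 0.5, array([0.5314, 0.334 , 0.114 ]))]
[0.5322 0.3334 0.118 ] [0.5319 0.335  0.094 ]
T 4.8 trans [ 52.1 -25.2  79.9] turn [ 0.    -0.    -0.001] yawnow 31.5 pos [0.5037 0.2833 0.2599] w 0.999 F [-0.5 -0.7 -0.6] j [-0.07  0.44 -0.76  1.6   0.32  1.23 -0.34]
```

Request:
{"method": "jog_arm", "body": {"commands": [{"translation":[17,-10,22],"turn":[0,0,0]},{"translation":[34,-19,44],"turn":[0,0,0]},{"translation":[51,-29,70],"turn":[0,0,0]},{"translation":[51,-29,75],"turn":[0,0,0]},{"translation":[51,-29,75],"turn":[0,0,0]},{"translation":[51,-29,75],"turn":[0,0,0]},{"translation":[51,-29,75],"turn":[0,0,0]}]}}

```text
clock: 5.38
position: [0.5322, 0.335, 0.186]
ee_rot: [-3.024, -0.852, -0.002]
force: [0.3, 0.6, 0.4]
width: 1.002
```

```bash
python3 - <<'E'
from h import *
c,f=K('wrist'); im=arm.get_image('wrist'); cv2.imwrite('pics/w2.png',im)
for a in arm.landmark_of('wrist','lid_knob'): print(np.round(a['at']),a['confidence'],np.round(atz(c,f,a['at'],.114),4))
print(proj(c,f,(.532,.3345,.122)))
go(.532,.3345,.105,31.5)
E
```

```text
[257. 201.] 0.61 [0.5317 0.3338 0.114 ]
[257.60984525 204.04621644]
T 5.5 trans [-0.7  0.2 81.2] turn [ 0.    -0.002 -0.001] yawnow 31.5 pos [0.5324 0.335  0.1862] w 1.0 F [-0.7 -0.   0.1] j [-0.18  0.58 -0.71  1.57  0.41  1.14 -0.44]
```

View pics/w2.png

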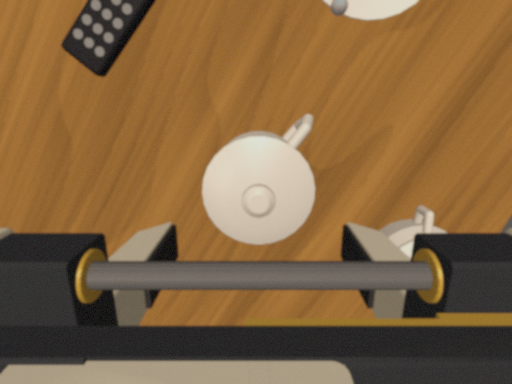

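The knob at (258,200) lies midway between the jaws and agrees with the estimate, so I'm descending.

Request:
{"method": "jog_arm", "body": {"commands": [{"translation":[-0.5,0,20],"turn":[0,0,0]},{"translation":[-0.5,0,40],"turn":[0,0,0]},{"translation":[-0.5,0,55],"turn":[0,0,0]},{"translation":[-0.5,0,65],"turn":[0,0,0]},{"translation":[-0.5,0,72],"turn":[0,0,0]},{"translation":[-0.5,0,76],"turn":[0,0,0]},{"translation":[-0.5,0,79],"turn":[0,0,0]},{"translation":[-0.5,0,81],"turn":[0,0,0]},{"translation":[-0.5,0,81],"turn":[0,0,0]},{"translation":[-0.5,0,81],"turn":[0,0,0]},{"translation":[-0.5,0,81],"turn":[0,0,0]}]}}

```text
clock: 6.4
position: [0.5317, 0.3351, 0.1042]
ee_rot: [-3.023, -0.853, -0.001]
force: [0.3, 0.1, 0.4]
width: 0.996
```

Request:
{"method": "jog_arm", "body": {"commands": [{"translation":[0,0,0],"turn":[0,0,0]},{"translation":[0,0,0],"turn":[0,0,0]},{"translation":[0,0,0],"turn":[0,0,0]},{"translation":[0,0,0],"turn":[0,0,0]},{"translation":[0,0,0],"turn":[0,0,0]},{"translation":[0,0,0],"turn":[0,0,0]},{"translation":[0,0,0],"turn":[0,0,0]},{"translation":[0,0,0],"turn":[0,0,0]},{"translation":[0,0,0],"turn":[0,0,0]},{"translation":[0,0,0],"turn":[0,0,0]}], "claw": 1, "grip_force": 15}}

```text
clock: 7.23
position: [0.5315, 0.3349, 0.1037]
ee_rot: [3.024, 0.853, 0.0]
force: [-0.2, 0.5, -0.7]
width: 0.326
```

Request:
{"method": "jog_arm", "body": {"commands": [{"translation":[0,0,0],"turn":[0,0,0]},{"translation":[0,0,0],"turn":[0,0,0]},{"translation":[0,0,0],"turn":[0,0,0]},{"translation":[0,0,0],"turn":[0,0,0]}], "grip_force": 20}}

```text
clock: 7.57
position: [0.5315, 0.3349, 0.1037]
ee_rot: [3.024, 0.853, 0.0]
force: [-0.4, 0.1, 0.6]
width: 0.266
```

Request:
{"method": "jog_arm", "body": {"commands": [{"translation":[0,0,-2],"turn":[0,0,0]},{"translation":[0,0,-4],"turn":[0,0,0]},{"translation":[0,0,-7],"turn":[0,0,0]},{"translation":[0,0,-12],"turn":[0,0,0]},{"translation":[0,0,-20],"turn":[0,0,0]},{"translation":[0,0,-30],"turn":[0,0,0]},{"translation":[0,0,-42],"turn":[0,0,0]},{"translation":[0,0,-54],"turn":[0,0,0]},{"translation":[0,0,-65],"turn":[0,0,0]},{"translation":[0,0,-75],"turn":[0,0,0]},{"translation":[0,0,-80],"turn":[0,0,0]},{"translation":[0,0,-80],"turn":[0,0,0]}]}}

```text
clock: 8.57
position: [0.5319, 0.3355, 0.1854]
ee_rot: [-3.023, -0.853, -0.003]
force: [-0.4, -0.7, -1.7]
width: 0.266
```

```bash
python3 - <<'E'
from h import *
im=arm.get_image('wrist'); s=arm.get_image('side'); cv2.imwrite('pics/w3.png',np.hstack([cv2.resize(im,(400,300)),cv2.resize(s[180:345,130:350],(400,300))]))
go(.45,.16,.18,20)
E
```

```text
T 8.7 trans [-160.7  106.5    3.6] turn [0.    0.    0.201] yawnow 31.5 pos [0.5314 0.3348 0.1836] w 0.263 F [ 0.5 -0.9 -1.2] j [-0.19  0.58 -0.71  1.58  0.41  1.14 -0.44]
```

View pics/w3.png

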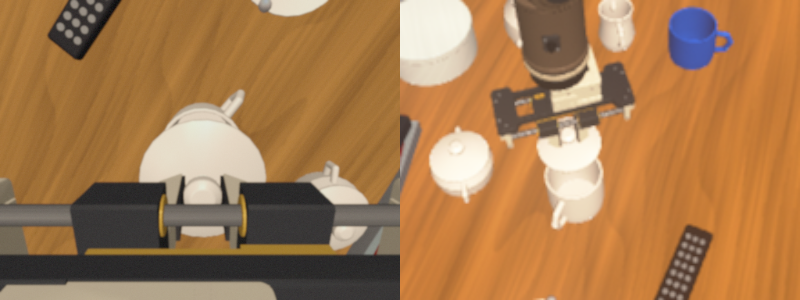

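Request:
{"method": "jog_arm", "body": {"commands": [{"translation":[-6,4,0],"turn":[0,0,0]},{"translation":[-18,12,0],"turn":[0,0,0]},{"translation":[-36,24,0],"turn":[0,0,0]},{"translation":[-57,38,0],"turn":[0,0,0]},{"translation":[-78,52,0],"turn":[0,0,0]},{"translation":[-99,66,0],"turn":[0,0,0]},{"translation":[-120,80,0],"turn":[0,0,0]},{"translation":[-138,92,0],"turn":[0,0,0]},{"translation":[-152,101,0],"turn":[0,0,0]},{"translation":[-161,107,0],"turn":[0,0,0]},{"translation":[-161,107,0],"turn":[0,0,0]},{"translation":[-161,107,0],"turn":[0,0,0]}]}}

```text
clock: 9.67
position: [0.4501, 0.1593, 0.1836]
ee_rot: [3.024, 0.851, 0.0]
force: [0.8, 1.1, -0.1]
width: 0.267
```

Request:
{"method": "jog_arm", "body": {"commands": [{"translation":[0,0,6],"turn":[0,0,0]},{"translation":[0,0,18],"turn":[0,0,0]},{"translation":[0,0,32],"turn":[0,0,0]},{"translation":[0,0,48],"turn":[0,0,0]},{"translation":[0,0,64],"turn":[0,0,0]},{"translation":[0,0,80],"turn":[0,0,0]},{"translation":[0,0,95],"turn":[0,0,0]},{"translation":[0,0,110],"turn":[0,0,0]},{"translation":[0,0,122],"turn":[0,0,0]},{"translation":[0,0,132],"turn":[0,0,0]},{"translation":[0,0,140],"turn":[0,0,0]},{"translation":[0,0,145],"turn":[0,0,0]}]}}

```text
clock: 10.67
position: [0.4499, 0.1602, 0.0376]
ee_rot: [-3.023, -0.854, 0.001]
force: [-0.1, 0.2, -1.0]
width: 0.266
```

```bash
python3 - <<'E'
from h import *
arm.get_image('side');arm.get_image('side');
go(.45,.16,.022,31.5)
E
```

```text
T 10.8 trans [ 0.3 -0.1 16. ] turn [-0.     0.001  0.001] yawnow 31.5 pos [0.4498 0.1598 0.038 ] w 0.267 F [-0.1  0.1 -0.9] j [ 0.03  0.55 -0.64  2.08  0.52  0.67 -0.41]
```

Request:
{"method": "jog_arm", "body": {"commands": [{"translation":[0,0,4],"turn":[0,0,0]},{"translation":[0,0,8],"turn":[0,0,0]},{"translation":[0,0,11],"turn":[0,0,0]},{"translation":[0,0,13],"turn":[0,0,0]},{"translation":[0,0,14.5],"turn":[0,0,0]},{"translation":[0,0,15.5],"turn":[0,0,0]},{"translation":[0,0,16.3],"turn":[0,0,0]},{"translation":[0,0,17],"turn":[0,0,0]},{"translation":[0,0,17.5],"turn":[0,0,0]},{"translation":[0,0,18],"turn":[0,0,0]},{"translation":[0,0,18],"turn":[0,0,0]},{"translation":[0,0,18],"turn":[0,0,0]}]}}

```text
clock: 11.77
position: [0.4501, 0.1596, 0.0207]
ee_rot: [3.024, 0.853, 0.0]
force: [0.4, -0.6, -0.8]
width: 0.271
```

Request:
{"method": "jog_arm", "body": {"commands": [{"translation":[0,0,0.4],"turn":[0,0,0]},{"translation":[0,0,0.8],"turn":[0,0,0]},{"translation":[0,0,1],"turn":[0,0,0]},{"translation":[0,0,1],"turn":[0,0,0]}]}}

```text
clock: 12.1
position: [0.4501, 0.1595, 0.0197]
ee_rot: [3.024, 0.853, -0.0]
force: [-0.1, 0.2, -0.4]
width: 0.266
```

```bash
python3 - <<'E'
from h import *
for _ in range(4):
    arm.get_image('side'); s=arm.observe(); print(s['force'],s['position'])
E
```

```text
[ 0.8727275   0.37412021 -0.92828143] [0.45008506 0.15953513 0.01966217]
[ 0.74359754 -0.11414703 -0.13972147] [0.4501156  0.15954494 0.01968346]
[ 0.52432013  0.508846   -0.92139056] [0.45007408 0.15953207 0.01966975]
[-0.73931742 -0.18491325 -1.28449348] [0.45008417 0.15954712 0.01967262]
```

Request:
{"method": "jog_arm", "body": {"commands": [{"translation":[0,0,0.4],"turn":[0,0,0]},{"translation":[0,0,0.7],"turn":[0,0,0]},{"translation":[0,0,1],"turn":[0,0,0]}]}}

```text
clock: 12.55
position: [0.4502, 0.1596, 0.0194]
ee_rot: [3.023, 0.853, 0.001]
force: [-4.2, -2.1, 17.6]
width: 0.264
```

```bash
python3 - <<'E'
from h import *
for _ in range(3):
    arm.get_image('side'); s=arm.observe(); print(s['force'],s['position'])
E
```

```text
[-4.49115649 -2.10705645 12.56111841] [0.45018242 0.15956673 0.01939866]
[-2.98225297 -1.66332561 14.07098168] [0.45013444 0.15956551 0.01939309]
[-1.9898038  -1.48140385 13.43461728] [0.45016946 0.15958187 0.01942671]
```

Request:
{"method": "jog_arm", "body": {"commands": [{"translation":[0,0,-0.4],"turn":[0,0,0]},{"translation":[0,0,-0.7],"turn":[0,0,0]},{"translation":[0,0,-0.7],"turn":[0,0,0]}]}}

```text
clock: 12.95
position: [0.4501, 0.1596, 0.0195]
ee_rot: [3.023, 0.853, 0.0]
force: [-0.7, -0.9, 4.2]
width: 0.266
```

Request:
{"method": "jog_arm", "body": {"commands": [{"translation":[0,0,0],"turn":[0,0,0]},{"translation":[0,0,0],"turn":[0,0,0]},{"translation":[0,0,0],"turn":[0,0,0]},{"translation":[0,0,0],"turn":[0,0,0]},{"translation":[0,0,0],"turn":[0,0,0]},{"translation":[0,0,0],"turn":[0,0,0]},{"translation":[0,0,0],"turn":[0,0,0]}], "claw": -0.3}}

```text
clock: 13.53
position: [0.4501, 0.1596, 0.0194]
ee_rot: [-3.024, -0.853, 0.0]
force: [-0.1, 0.8, -0.2]
width: 0.644
```

Request:
{"method": "jog_arm", "body": {"commands": [{"translation":[0,0,-3],"turn":[0,0,0]},{"translation":[0,0,-10],"turn":[0,0,0]},{"translation":[0,0,-25],"turn":[0,0,0]},{"translation":[0,0,-50],"turn":[0,0,0]},{"translation":[0,0,-80],"turn":[0,0,0]},{"translation":[0,0,-115],"turn":[0,0,0]},{"translation":[0,0,-150],"turn":[0,0,0]},{"translation":[0,0,-185],"turn":[0,0,0]},{"translation":[0,0,-220],"turn":[0,0,0]},{"translation":[0,0,-230],"turn":[0,0,0]},{"translation":[0,0,-230],"turn":[0,0,0]},{"translation":[0,0,-230],"turn":[0,0,0]}]}}

```text
clock: 14.53
position: [0.4501, 0.1594, 0.2498]
ee_rot: [3.023, 0.852, 0.002]
force: [-0.4, 0.1, -1.1]
width: 0.646
```

```bash
python3 - <<'E'
from h import *
import math
im=arm.get_image('wrist'); cv2.imwrite('pics/w4.png',im)
for n in('side','scene'):
    arm.get_image(n); c,f=K(n)
    for q,z in [('strainer',.02),('strainer_grip',.044),('lid_knob',.03),('lid_knob',.03),('mug_mouth',.09)]:
        print(n,q,[(np.round(a['at']).tolist(),round(a['confidence'],2),np.round(atz(c,f,a['at'],z),4).tolist()) for a in arm.landmark_of(n,q)])
go(.41,-.25,.25,-38)
E
```

```text
side strainer [([283.0, 147.0], 0.45, [0.5126, -0.3369, 0.02])]
side strainer_grip [([303.0, 149.0], 0.47, [0.4264, -0.3224, 0.044])]
side lid_knob [([264.0, 238.0], 0.68, [0.4666, 0.1359, 0.03])]
side lid_knob [([264.0, 238.0], 0.68, [0.4666, 0.1359, 0.03])]
side mug_mouth [([224.0, 280.0], 0.95, [0.529, 0.3513, 0.09]), ([291.0, 195.0], 0.7, [0.4136, -0.0201, 0.09])]
scene strainer [([183.0, 242.0], 0.85, [0.4884, -0.3377, 0.02])]
scene strainer_grip [([179.0, 226.0], 0.73, [0.4307, -0.3161, 0.044])]
scene lid_knob [([278.0, 175.0], 0.84, [0.4389, 0.1635, 0.03])]
scene lid_knob [([278.0, 175.0], 0.84, [0.4389, 0.1635, 0.03])]
scene mug_mouth [([327.0, 159.0], 0.97, [0.5342, 0.342, 0.09]), ([239.0, 185.0], 0.84, [0.4313, -0.0356, 0.09])]
T 15.2 trans [-248.3  328.2   -0.7] turn [0.    0.    1.213] yawnow 31.5 pos [0.4501 0.1596 0.2493] w 0.651 F [-0.   0.1 -0.3] j [ 0.22  0.28 -0.82  1.84  0.22  1.12 -0.13]
```

View pics/w4.png

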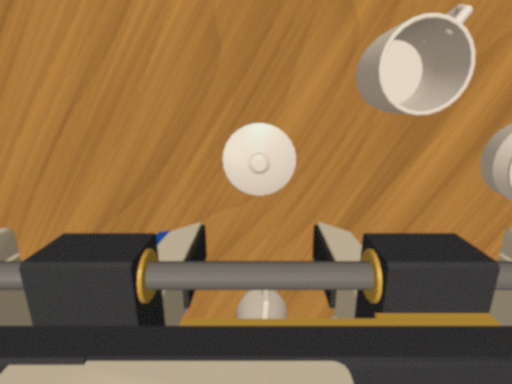

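The lid is at wrist pixel (259,160), flat with its knob up on bare table, and the mug is open at (417,62). Next is the strainer.

Request:
{"method": "jog_arm", "body": {"commands": [{"translation":[-14,18,0],"turn":[0,0,0.1]},{"translation":[-40,52,0],"turn":[0,0,0.2]},{"translation":[-64,83,0],"turn":[0,0,0.3]},{"translation":[-88,114,0],"turn":[0,0,0.4]},{"translation":[-112,145,0],"turn":[0,0,0.5]},{"translation":[-136,176,0],"turn":[0,0,0.6]},{"translation":[-160,208,0],"turn":[0,0,0.7]},{"translation":[-184,239,0],"turn":[0,0,0.8]},{"translation":[-208,270,0],"turn":[0,0,0.9]},{"translation":[-232,301,0],"turn":[0,0,1.0]},{"translation":[-256,332,0],"turn":[0,0,1.1]},{"translation":[-288,374,0],"turn":[0,0,1.2]}], "claw": -0.3}}

```text
clock: 16.18
position: [0.4006, -0.3003, 0.2497]
ee_rot: [2.975, -1.01, 0.001]
force: [1.8, -0.3, 0.6]
width: 0.65
```

Request:
{"method": "jog_arm", "body": {"commands": [{"translation":[0,0,0],"turn":[0,0,0.1]},{"translation":[0,0,0],"turn":[0,0,0.2]},{"translation":[0,0,0],"turn":[0,0,0.3]},{"translation":[0,0,0],"turn":[0,0,0.4]},{"translation":[0,0,0],"turn":[0,0,0.5]},{"translation":[0,0,0],"turn":[0,0,0.6]},{"translation":[0,0,0],"turn":[0,0,0.7]},{"translation":[0,0,0],"turn":[0,0,0.8]},{"translation":[0,0,0],"turn":[0,0,0.9]},{"translation":[0,0,0],"turn":[0,0,1.0]},{"translation":[0,0,0],"turn":[0,0,1.1]},{"translation":[0,0,0],"turn":[0,0,1.1]}]}}

```text
clock: 17.18
position: [0.4012, -0.2987, 0.2494]
ee_rot: [2.008, -2.416, 0.0]
force: [-0.2, -0.1, 1.2]
width: 0.653
```

```bash
python3 - <<'E'
from h import *
c,f=K('wrist'); im=arm.get_image('wrist'); cv2.imwrite('pics/w5.png',im)
for q,z in [('strainer',.02),('strainer_grip',.044),('drip_bowl',0)]:
    print(q,[(np.round(a['at']).tolist(),round(a['confidence'],2),np.round(atz(c,f,a['at'],z),4).tolist()) for a in arm.landmark_of('wrist',q)])
go(.41,-.33,.2,-100)
E
```

```text
strainer [([279.0, 72.0], 0.56, [0.5026, -0.3408, 0.02])]
strainer_grip [([284.0, 136.0], 0.7, [0.4304, -0.3335, 0.044])]
drip_bowl []
T 17.4 trans [ 29.3 -14.2  49.4] turn [-0.     0.    -0.002] yawnow -100.1 pos [ 0.4012 -0.2987  0.2494] w 0.647 F [-0.5 -1.  -0.4] j [ 0.69  0.22 -0.19  1.82  0.05  1.1  -1.26]
```

View pics/w5.png

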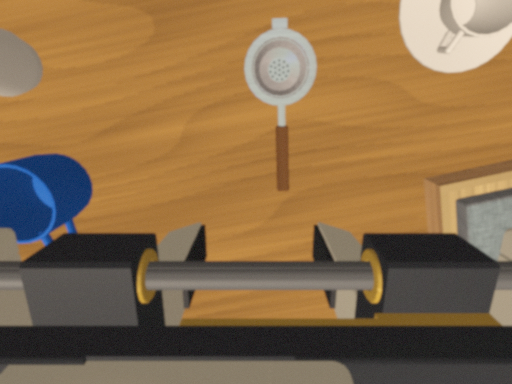

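```bash
python3 - <<'E'
from h import *
c,f=K('wrist')
im=cv2.imread('pics/w5.png'); hsv=cv2.cvtColor(im,cv2.COLOR_BGR2HSV)
g=im.astype(int); m=np.zeros(im.shape[:2],bool); m[115:200,265:300]=(g[115:200,265:300].sum(2)<240)
v,u=np.nonzero(m); print(m.sum(),u.min(),u.max(),v.min(),v.max())
top=(u[v<v.min()+8].mean(),v.min()-.5); bot=(u[v>v.max()-8].mean(),v.max()+.5); print(top,bot)
A=atz(c,f,top,.0495);B=atz(c,f,bot,.0495); O=atz(c,f,(280.5,67),.0455)
print(A,B,O,np.linalg.norm(A-B),np.linalg.norm((O-A)[:2])); d=(A-B)/np.linalg.norm(A-B)
print('yaw',np.degrees(np.arctan2(d[1],d[0])),'grip',A-d*.014, O-d*.076)
E
```

```text
50 277 286 127 186
(np.float64(279.7142857142857), np.float64(126.5)) (np.float64(280.8), np.float64(186.5))
[ 0.44289874 -0.32931937  0.0495    ] [ 0.37245247 -0.31944309  0.0495    ] [ 0.50568331 -0.34043381  0.0455    ] 0.0711352078530856 0.06376074874177545
yaw -7.980624045091146 grip [ 0.42903432 -0.32737564  0.0495    ] [ 0.43041936 -0.3298821   0.0455    ]
```

Request:
{"method": "jog_arm", "body": {"commands": [{"translation":[6,-8,20],"turn":[0,0,0]},{"translation":[13,-17,45],"turn":[0,0,0]},{"translation":[20,-26,70],"turn":[0,0,0]},{"translation":[26,-34,90],"turn":[0,0,0]},{"translation":[26,-34,105],"turn":[0,0,0]},{"translation":[26,-34,115],"turn":[0,0,0]},{"translation":[26,-34,119],"turn":[0,0,0]},{"translation":[26,-34,119],"turn":[0,0,0]},{"translation":[26,-34,119],"turn":[0,0,0]},{"translation":[26,-34,119],"turn":[0,0,0]}]}}

```text
clock: 18.22
position: [0.4305, -0.3306, 0.1315]
ee_rot: [-2.014, 2.411, -0.003]
force: [-0.2, 0.1, -0.3]
width: 0.65
```

```bash
python3 - <<'E'
from h import *
c,f=K('wrist'); im=arm.get_image('wrist'); 
for q,z in [('strainer',.02),('strainer_grip',.044)]:
    print(q,[(np.round(a['at']).tolist(),round(a['confidence'],2),np.round(atz(c,f,a['at'],z),4).tolist()) for a in arm.landmark_of('wrist',q)])
for X in [(.4297,-.3287,.044),(.505,-.341,.0455)]: 
    p=proj(c,f,X); print(p); cv2.circle(im,(int(p[0]),int(p[1])),2,(0,255,0),-1)
cv2.imwrite('pics/w6.png',im)
go(.43,-.329,.025,-99)
E
```

```text
strainer [([255.0, 97.0], 0.75, [0.5077, -0.3407, 0.02])]
strainer_grip [([262.0, 196.0], 0.55, [0.4286, -0.3319, 0.044])]
[257.73728267 195.77398725]
[255.89509117 100.67852369]
T 18.4 trans [ -1.6   0.8 106.3] turn [-0.001 -0.001 -0.022] yawnow -100.3 pos [ 0.4304 -0.3306  0.1313] w 0.649 F [-0.1  0.4  0.1] j [ 0.69  0.41 -0.17  1.88  0.09  0.86 -1.28]
```

View pics/w6.png

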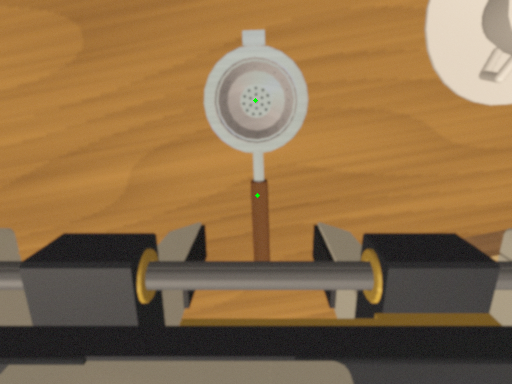

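The handle lies between the jaws: wood starts at (259,180), axis tilted about 2° from the tool. I'll turn by -0.035 and descend 106 mm.

Request:
{"method": "jog_arm", "body": {"commands": [{"translation":[0,1,15],"turn":[0,0,-0.035]},{"translation":[0,1,35],"turn":[0,0,-0.035]},{"translation":[0,1,55],"turn":[0,0,-0.035]},{"translation":[0,1,75],"turn":[0,0,-0.035]},{"translation":[0,1,88],"turn":[0,0,-0.035]},{"translation":[0,1,97],"turn":[0,0,-0.035]},{"translation":[0,1,102],"turn":[0,0,-0.035]},{"translation":[0,1,105],"turn":[0,0,-0.035]},{"translation":[0,1,106],"turn":[0,0,-0.035]},{"translation":[0,1,106],"turn":[0,0,-0.035]},{"translation":[0,1,106],"turn":[0,0,-0.035]},{"translation":[0,1,106],"turn":[0,0,-0.035]}]}}

```text
clock: 19.37
position: [0.4294, -0.3305, 0.025]
ee_rot: [-2.055, 2.376, -0.002]
force: [-0.6, -0.3, -0.3]
width: 0.651
```

Request:
{"method": "jog_arm", "body": {"commands": [{"translation":[0,0,0],"turn":[0,0,0]},{"translation":[0,0,0],"turn":[0,0,0]},{"translation":[0,0,0],"turn":[0,0,0]},{"translation":[0,0,0],"turn":[0,0,0]}], "claw": 0.4, "grip_force": 10}}

```text
clock: 19.7
position: [0.429, -0.3302, 0.0245]
ee_rot: [-2.056, 2.376, -0.0]
force: [0.1, -0.2, 0.7]
width: 0.407
```

```bash
python3 - <<'E'
from h import *
c,f=K('wrist'); im=arm.get_image('wrist'); cv2.imwrite('pics/w7.png',im); go(.43,-.33,.025,-98.3)
E
```

```text
T 19.8 trans [-0.3 -1.  -0.6] turn [-0.    -0.     0.001] yawnow -98.3 pos [ 0.429  -0.3302  0.0244] w 0.363 F [ 0.6 -0.2  0.1] j [ 0.67  0.56 -0.15  1.97  0.14  0.62 -1.29]
```

View pics/w7.png

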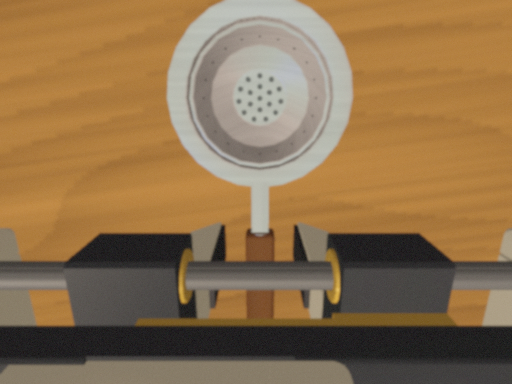

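Request:
{"method": "jog_arm", "body": {"commands": [{"translation":[0,0,0],"turn":[0,0,0]},{"translation":[0,0,0],"turn":[0,0,0]},{"translation":[0,0,0],"turn":[0,0,0]},{"translation":[0,0,0],"turn":[0,0,0]},{"translation":[0,0,0],"turn":[0,0,0]},{"translation":[0,0,0],"turn":[0,0,0]},{"translation":[0,0,0],"turn":[0,0,0]}], "claw": 1, "grip_force": 15}}

```text
clock: 20.33
position: [0.429, -0.3302, 0.0244]
ee_rot: [2.055, -2.376, 0.0]
force: [0.1, 0.6, -0.9]
width: 0.148
```

Request:
{"method": "jog_arm", "body": {"commands": [{"translation":[0,0,0],"turn":[0,0,0]},{"translation":[0,0,0],"turn":[0,0,0]},{"translation":[0,0,0],"turn":[0,0,0]},{"translation":[0,0,0],"turn":[0,0,0]}], "claw": 1, "grip_force": 55}}

```text
clock: 20.67
position: [0.429, -0.3302, 0.0244]
ee_rot: [2.056, -2.376, 0.0]
force: [-0.2, 0.4, -0.1]
width: 0.147
```

Request:
{"method": "jog_arm", "body": {"commands": [{"translation":[0,0,-2],"turn":[0,0,0]},{"translation":[0,0,-4],"turn":[0,0,0]},{"translation":[0,0,-7],"turn":[0,0,0]},{"translation":[0,0,-11],"turn":[0,0,0]},{"translation":[0,0,-16],"turn":[0,0,0]},{"translation":[0,0,-23],"turn":[0,0,0]},{"translation":[0,0,-30],"turn":[0,0,0]},{"translation":[0,0,-38],"turn":[0,0,0]},{"translation":[0,0,-46],"turn":[0,0,0]},{"translation":[0,0,-53],"turn":[0,0,0]},{"translation":[0,0,-58],"turn":[0,0,0]},{"translation":[0,0,-60],"turn":[0,0,0]}]}}

```text
clock: 21.67
position: [0.4294, -0.3305, 0.0855]
ee_rot: [-2.055, 2.376, -0.002]
force: [0.2, -0.1, -1.0]
width: 0.146
```

```bash
python3 - <<'E'
from h import *
c,f=K('wrist'); im=arm.get_image('wrist'); s=arm.get_image('side'); go(.43,-.33,.23,-98.3)
cv2.imwrite('pics/w8.png',np.hstack([cv2.resize(im,(400,300)),cv2.resize(s[90:210,220:380],(400,300),interpolation=2)]))
E
```

```text
T 21.8 trans [  -0.4   -0.9 -145.2] turn [-0.001 -0.     0.001] yawnow -98.3 pos [ 0.4292 -0.3303  0.0848] w 0.145 F [-0.4  0.7 -1. ] j [ 0.69  0.47 -0.17  1.92  0.11  0.75 -1.27]
```

View pics/w8.png

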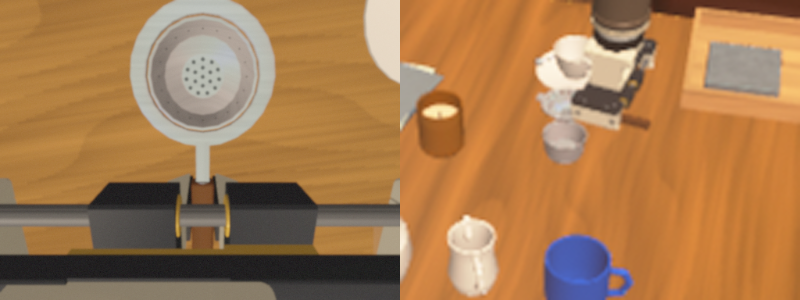

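Strainer lifted level (same view in the wrist camera as before the lift); bowl left at side crop (565,142). I'll work out the basket offset in the hand and fit the mug's position in the earlier wrist picture w4.

```bash
python3 - <<'E'
from h import *
c,f=K('wrist'); s=arm.observe(); M=R.from_rotvec(s['ee_rot']).as_matrix(); p=s['position']
Rc=M.T@mat(c); tc=M.T@(np.array(c['eye'])-p)
# basket: fit brim in current picture
im=arm.get_image('wrist'); O=atz(c,f,(260,92),p[2]-.0244+.0455); print('basket rel tool',np.round(M.T@(O-p)*1000,1), im.shape)
for z,q in((.04,'strainer'),):
    for a in arm.landmark_of('wrist','strainer'): print(a['at'],np.round(M.T@(atz(c,f,a['at'],p[2]-.0044)-p)*1000,1))
    for a in arm.trace('wrist','strainer'): print('box',a['box'],a['confidence'])
# mug in w4
a=np.radians(31.5); X=np.array([np.cos(a),np.sin(a),0]);Z=np.array([0,0,-1.]); T=np.c_[X,np.cross(Z,X),Z]
c4=dict(c); c4['rotation']=T@Rc; c4['eye']=T@tc+np.array([.4501,.1596,.2493])
w=cv2.imread('pics/w4.png'); h=cv2.cvtColor(w,cv2.COLOR_BGR2HSV); m=((h[...,1]<70)&(h[...,2]>60)).astype(np.uint8)
m[:, :330]=0; m[125:]=0; m[:, 478:]=0
t=np.linspace(0,2*np.pi,60)
def mask(x,y):
    P=[proj(c4,f,(x+.046*np.cos(k),y+.046*np.sin(k),z)) for z in(0,.09) for k in t]
    o=np.zeros_like(m); cv2.fillConvexPoly(o,cv2.convexHull(np.round(np.array(P)).astype(np.int32)),1); o[:, :330]=0;o[125:]=0;o[:,478:]=0; return o
best=max((((mask(x,y)&m).sum()/((mask(x,y)|m).sum()),x,y) for x in np.arange(.518,.548,.001) for y in np.arange(.32,.35,.001))); print(best,m.sum())
o=mask(*best[1:]); e=cv2.findContours(o,0,1)[0]; cv2.drawContours(w,e,-1,(0,0,255),1)
for rr in(.042,.046):
    pts=np.array([proj(c4,f,(best[1]+rr*np.cos(k),best[2]+rr*np.sin(k),.09)) for k in t]).astype(np.int32); cv2.polylines(w,[pts],True,(0,255,0),1)
cv2.imwrite('pics/m4.png',np.hstack([cv2.resize(w[:130,330:],None,fx=3,fy=3,interpolation=2)]))
E
```

```text
basket rel tool [ -0.3 -78.8 -21. ] (384, 512, 3)
[258.1, 99.0] [ -1.2 -76.1   4.4]
box [166.2, 2.5, 187.8, 315.2] 0.73
(np.float64(0.9105930953083505), np.float64(0.535), np.float64(0.339)) 9489
```

View pics/m4.png

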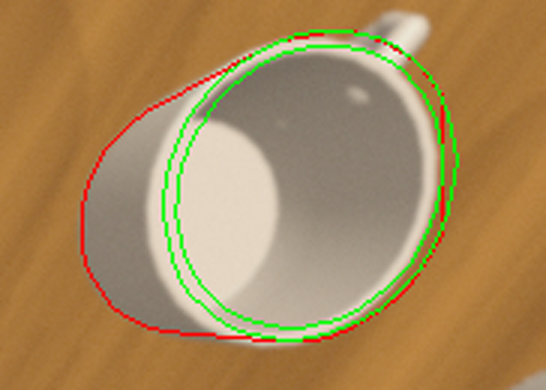

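Request:
{"method": "jog_arm", "body": {"commands": [{"translation":[0,0,-8],"turn":[0,0,0]},{"translation":[0,0,-20],"turn":[0,0,0]},{"translation":[0,0,-34],"turn":[0,0,0]},{"translation":[0,0,-50],"turn":[0,0,0]},{"translation":[0,0,-66],"turn":[0,0,0]},{"translation":[0,0,-82],"turn":[0,0,0]},{"translation":[0,0,-98],"turn":[0,0,0]},{"translation":[0,0,-114],"turn":[0,0,0]},{"translation":[0,0,-130],"turn":[0,0,0]},{"translation":[0,0,-144],"turn":[0,0,0]},{"translation":[0,0,-152],"turn":[0,0,0]},{"translation":[0,0,-155],"turn":[0,0,0]}]}}

```text
clock: 22.92
position: [0.4295, -0.3304, 0.2409]
ee_rot: [-2.055, 2.375, -0.003]
force: [-0.3, -0.2, -0.6]
width: 0.146
```

```bash
python3 - <<'E'
from h import *
t=np.linspace(0,2*np.pi,60); S=8
def fit(jobs,lo,hi,r=.046,hgt=.09):
    def score(x,y):
        s=0
        for c,f,m,(u0,v0) in jobs:
            P=np.array([proj(c,f,(x+r*np.cos(k),y+r*np.sin(k),z)) for z in(0,hgt) for k in t])
            o=np.zeros_like(m); cv2.fillConvexPoly(o,cv2.convexHull(np.round((P-[u0-.5,v0-.5])*S).astype(np.int32)),1); s+=(o&m).sum()/(o|m).sum()
        return s/len(jobs)
    return max((score(x,y),x,y) for x in np.arange(*lo,.001) for y in np.arange(*hi,.001))
jobs=[]
for n in('side','scene'):
    c,f=K(n); im=arm.get_image(n); u,v=proj(c,f,(.532,.335,.045)).astype(int)
    u0,v0=u-30,v-30; h=cv2.cvtColor(cv2.resize(im[v0:v0+60,u0:u0+60],None,fx=S,fy=S,interpolation=cv2.INTER_CUBIC),cv2.COLOR_BGR2HSV)
    m=(h[...,1]<85).astype(np.uint8); m=cv2.morphologyEx(m,cv2.MORPH_OPEN,cv2.getStructuringElement(2,(81,81)))
    k,l,st,ce=cv2.connectedComponentsWithStats(m); i=l[240,240]; m=(l==i).astype(np.uint8); print(n,m.sum(),i)
    jobs.append((c,f,m,(u0,v0))); print(fit([jobs[-1]],(.517,.548),(.32,.351)))
    cv2.imwrite(f'pics/mk_{n}.png',m*255)
print(fit(jobs,(.517,.548),(.32,.351)))
# w2 / w1 check: lid silhouette centre vs mug ear-side sliver is left to the fit above
go(.478,.281,.24,-45)
E
```

```text
side 67571 1
(np.float64(0.9071407463127636), np.float64(0.534), np.float64(0.33))
scene 35850 3
(np.float64(0.8933665556431314), np.float64(0.523), np.float64(0.343))
(np.float64(0.8914714633911689), np.float64(0.531), np.float64(0.335))
T 23.0 trans [-6.119e+02  3.940e+01 -6.000e-01] turn [-0.   -0.   -0.93] yawnow -98.3 pos [ 0.429  -0.3302  0.2396] w 0.147 F [-0.5  0.1  0.3] j [ 0.7   0.3  -0.19  1.75  0.06  1.1  -1.22]
```

All estimates agree on the mug axis at about (0.531, 0.335). Carrying the strainer at a TCP height of 0.24.

Request:
{"method": "jog_arm", "body": {"commands": [{"translation":[-8,0,0],"turn":[0,0,0]},{"translation":[-24,1,0],"turn":[0,0,-0.03]},{"translation":[-48,3,0],"turn":[0,0,-0.07]},{"translation":[-76,5,0],"turn":[0,0,-0.11]},{"translation":[-104,7,0],"turn":[0,0,-0.15]},{"translation":[-132,9,0],"turn":[0,0,-0.19]},{"translation":[-160,11,0],"turn":[0,0,-0.23]},{"translation":[-188,13,0],"turn":[0,0,-0.27]},{"translation":[-216,14,0],"turn":[0,0,-0.31]},{"translation":[-244,16,0],"turn":[0,0,-0.35]},{"translation":[-272,18,0],"turn":[0,0,-0.39]},{"translation":[-300,20,0],"turn":[0,0,-0.43]}]}}

```text
clock: 24.02
position: [0.4511, -0.0276, 0.2388]
ee_rot: [2.519, -1.876, -0.002]
force: [0.9, 0.7, -1.0]
width: 0.145
```

```bash
python3 -c "
from h import *
go(.477,.2805,.24,-45)"
```

```text
T 24.0 trans [-287.8 -113.2   -1.2] turn [ 0.001  0.001 -0.495] yawnow -73.3 pos [ 0.4511 -0.0276  0.2388] w 0.145 F [ 0.9  0.7 -1. ] j [ 0.34  0.18 -0.45  1.93  0.09  1.06 -1.43]
```

Request:
{"method": "jog_arm", "body": {"commands": [{"translation":[-25,-10,0],"turn":[0,0,-0.05]},{"translation":[-51,-20,0],"turn":[0,0,-0.1]},{"translation":[-77,-30,0],"turn":[0,0,-0.15]},{"translation":[-103,-40,0],"turn":[0,0,-0.2]},{"translation":[-129,-51,0],"turn":[0,0,-0.25]},{"translation":[-155,-61,0],"turn":[0,0,-0.3]},{"translation":[-181,-71,0],"turn":[0,0,-0.35]},{"translation":[-207,-81,0],"turn":[0,0,-0.4]},{"translation":[-232,-91,0],"turn":[0,0,-0.44]},{"translation":[-255,-100,0],"turn":[0,0,-0.47]},{"translation":[-270,-106,0],"turn":[0,0,-0.49]},{"translation":[-276,-108,0],"turn":[0,0,-0.495]}]}}

```text
clock: 25.02
position: [0.4759, 0.2687, 0.2388]
ee_rot: [-2.903, 1.198, 0.003]
force: [0.0, -0.0, -0.4]
width: 0.142
```

```bash
python3 -c "
from h import *
for _ in range(4): arm.get_image('wrist')
go(.477,.2805,.16,-45)"
```

```text
T 25.2 trans [-12.3 -11.4  78.9] turn [ 0.001 -0.    -0.005] yawnow -45.3 pos [0.4776 0.2639 0.2389] w 0.143 F [ 0.2  0.6 -1. ] j [-0.12  0.37 -0.65  1.71  0.24  1.14 -1.63]
```

Request:
{"method": "jog_arm", "body": {"commands": [{"translation":[-4,-4,8],"turn":[0,0,0]},{"translation":[-8,-8,20],"turn":[0,0,0]},{"translation":[-12,-11,35],"turn":[0,0,-0.005]},{"translation":[-12,-11,52],"turn":[0,0,-0.005]},{"translation":[-12,-11,68],"turn":[0,0,-0.005]},{"translation":[-12,-11,82],"turn":[0,0,-0.005]},{"translation":[-12,-11,92],"turn":[0,0,-0.005]},{"translation":[-12,-11,98],"turn":[0,0,-0.005]},{"translation":[-12,-11,99],"turn":[0,0,-0.005]},{"translation":[-12,-11,99],"turn":[0,0,-0.005]}]}}

```text
clock: 26.05
position: [0.4774, 0.281, 0.1402]
ee_rot: [2.902, -1.202, -0.0]
force: [-0.2, 0.3, 0.2]
width: 0.144
```

```bash
python3 - <<'E'
from h import *
s=arm.get_image('side'); w=arm.get_image('wrist'); q=arm.get_image('scene'); go(.477,.2805,.1094,-45)
o=arm.observe(); M=R.from_rotvec(o['ee_rot']).as_matrix(); p=o['position']; c,f=K('wrist')
Rt=cv2.resize
for r,col in((.046,(0,0,255)),(.042,(0,255,0))):
    P=np.array([proj(c,f,(.5315+r*np.cos(k),.335+r*np.sin(k),.09)) for k in np.linspace(0,6.3,60)]).astype(np.int32); cv2.polylines(w,[P],True,col,1)
a=cv2.resize(s[220:330,165:295],(400,338),interpolation=2); b=cv2.resize(w,(400,300)); 
cv2.imwrite('pics/f1.png',np.hstack([cv2.resize(a,(390,300)),b]))
E
```

```text
T 26.2 trans [-0.   1.4 31.8] turn [-0.001 -0.     0.   ] yawnow -45.0 pos [0.478  0.2814 0.1412] w 0.147 F [ 0.4 -0.1 -0.4] j [-0.19  0.48 -0.61  1.81  0.34  0.95 -1.73]
```

View pics/f1.png

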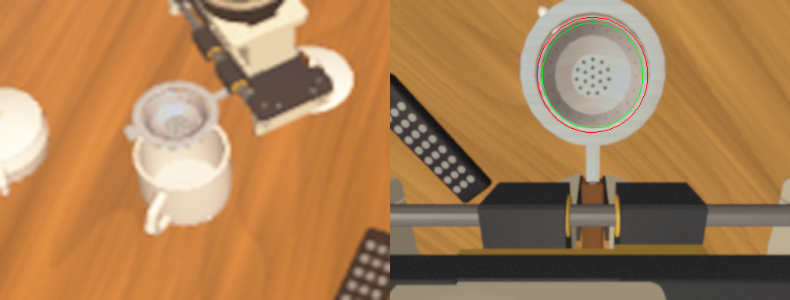

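That is 12 pictures viewed, so no more viewing. The strainer is level over the open mug, with the predicted mouth ring centred on the basket. Lowering 32 mm, slowly.

Request:
{"method": "jog_arm", "body": {"commands": [{"translation":[0,1,3],"turn":[0,0,0]},{"translation":[0,1,7],"turn":[0,0,0]},{"translation":[0,1,12],"turn":[0,0,0]},{"translation":[0,1,17],"turn":[0,0,0]},{"translation":[0,1,21],"turn":[0,0,0]},{"translation":[0,1,25],"turn":[0,0,0]},{"translation":[0,1,28],"turn":[0,0,0]},{"translation":[0,1,30],"turn":[0,0,0]},{"translation":[0,1,31],"turn":[0,0,0]},{"translation":[0,1,31],"turn":[0,0,0]},{"translation":[0,1,31],"turn":[0,0,0]},{"translation":[0,1,31],"turn":[0,0,0]}]}}

```text
clock: 27.2
position: [0.4769, 0.2805, 0.1096]
ee_rot: [-2.902, 1.202, -0.0]
force: [-0.4, 1.1, -0.7]
width: 0.148
```

```bash
python3 - <<'E'
from h import *
o=arm.observe(); M=R.from_rotvec(o['ee_rot']).as_matrix(); p=o['position']
print('pred basket origin',p+M@np.array([-.0005,-.0765,.0044]))
for n in('side','scene','wrist'):
    arm.get_image(n); c,f=K(n); z0=p[2]-.0044
    for q,z in[('strainer',z0),('mug_mouth',.09),('lid_knob',.03),('drip_bowl',0)]:
        print(n,q,[(round(a['confidence'],2),np.round(atz(c,f,a['at'],z),3).tolist()) for a in arm.landmark_of(n,q)][:2])
    for a in arm.trace(n,'strainer')[:1]: print('box',np.round(a['box']))
go(.477,.2805,.1094,-45)
E
```

```text
pred basket origin [0.53062521 0.33493072 0.10519232]
side strainer [(0.64, [0.526, 0.343, 0.105])]
side mug_mouth [(0.72, [0.531, 0.344, 0.09]), (0.7, [0.416, -0.021, 0.09])]
side lid_knob [(0.52, [0.451, 0.15, 0.03])]
side drip_bowl [(0.63, [0.538, 0.327, 0.0]), (0.59, [0.495, -0.315, 0.0])]
box [209. 247.  58.  33.]
scene strainer [(0.57, [0.503, 0.357, 0.105])]
scene mug_mouth [(0.65, [0.429, -0.038, 0.09]), (0.6, [0.529, 0.359, 0.09])]
scene lid_knob [(0.55, [0.462, 0.166, 0.03])]
scene drip_bowl [(0.88, [0.493, -0.334, 0.0])]
box [343. 135.  29.  26.]
wrist strainer [(0.94, [0.531, 0.335, 0.105])]
wrist mug_mouth []
wrist lid_knob []
wrist drip_bowl [(0.34, [0.531, 0.336, 0.0])]
box [166.   1. 190. 316.]
T 28.1 trans [ 0.  -0.3 -0. ] turn [ 0. -0.  0.] yawnow -45.0 pos [0.4768 0.2803 0.1094] w 0.145 F [-0.6 -0.2 -1.5] j [-0.2   0.52 -0.59  1.85  0.37  0.88 -1.76]
```

```bash
python3 -c "
from cell import arm
print(arm.sign_off())"
```

```text
the job is handed in; nothing more can be done
None
```

The lid is off the mug and the strainer is held over the open mouth. I handed the job in at about 28 s on the robot's clock.

- **Lid:** I lifted it by its knob and set it on bare table at about (0.450, 0.160). The picture afterwards shows it flat with its knob up. It took about 14–18 N of downward push for a moment as it touched down, so it was not feather-light. I eased that to about 4 N before opening the gripper.
- **Strainer:** I lifted it by its handle out of the drip bowl, which the picture after the lift shows left standing on the table. I then carried it with its underside about 0.235 m above the table, well over the 0.146 m teapot. It is held at 55 N, with its underside 15 mm above the rim and no contact force on the wrist beyond about 1.5 N.
- **Level and centring:** The wrist view of the strainer has not changed since the lift, so it is still level. The wrist camera puts the basket axis at (0.531, 0.335). That matches the mug axis of about (0.531, 0.335) from the lid grasp and the combined silhouette fit.

**Checks that disagreed:**
- The scene and side cameras taken singly differed from these mug and strainer positions by about 5 to 35 mm, so I trusted the close-up views.
- My first fit to the mug in a wrist picture was about 5 mm off, because the ear threw it; I read the rim by eye instead.
- I had used all 12 pictures before the final lowering, so the last checks are numbers only.

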